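Shut the key box and lock it with the gate lever

ROBOT

A 7-joint arm with a two-finger parallel gripper is mounted at the origin on the work surface. World frame = base frame: x ahead of the robot, y to its left, z up, the work surface at z = 0. Lengths are in m, angles in degrees, forces in N, time in s.
With the tool pointing down it reaches from about 0.4 to 0.925 m from the base axis. Payload 4.1 kg.
Tool frame: the origin (TCP) lies on the mounting face of the last link; the fingertips stand 173 mm ahead of it and the grasp point (between the pads) lies 155 mm ahead of it (r.grip_point_offset is the distance from the TCP to the grasp point, in m); z points along the fingers, x is the direction in which the jaws open and shut, and the axes are right-handed (so a half turn about z gives the same grasp; the last joint's range is limited). The gripper opens to 85 mm and grips with 20 to 120 N. Pads are 22 mm wide; open, the fingers measure 114 mm over their backs; the gripper's body (76 mm by 85 mm) begins 54 mm behind the grasp point. The pads swing forward as they close: fully open they stand 13 mm farther back than shut.
Start: joints at [-71.448, 22.827, 2.584, 88.041, -1.071, 69.15, -2.905], TCP at [0.267, 0.593, 0.405] pointing down, gripper open.
Joint ranges: [-161.44, 161.44], [-28.35, 127.94], [-78.24, 83.42], [0, 140.83], [-78.03, 258.03], [13.02, 114.36], [-168.23, 168.23]. Speed limits (degrees/s): [147.25, 147.25, 180, 180, 180, 180, 180].

INTERFACE

Orientations are given as [roll, pitch, yaw] about the fixed x, y, z axes, in that order (R = Rz(yaw) Ry(pitch) Rx(roll)).
In Python, from station import r gives the robot as it stands. The module is installed in compiled form; this text tells all that it offers.
- The arm moves only by the tool step_arm, never from a script. Its argument "rows" is a list of rows, each a list of 3 entries, a list of its own where there are three numbers: the shift along the tool's x, y, z scaled (see below), then the turn about the tool's z scaled (see below), then the opening, from 0 (shut) to 1 (fully open). A call has 1 to 10 rows; each row is the pose to reach, as a shift and turn from the pose measured when the call began, along the tool's axes at that moment; what a row does not reach only later rows make up. The controller multiplies each number of a shift by 0.1 m and each number of a turn by 45 degrees. A row lasts 1/10 s, in which the tool goes at most 50 mm and 8.59 degrees, less where a joint would pass 70% of its speed; a pose out of reach is approached as far as the arm can. A call with a number of a shift or a turn outside -1 to 1 is refused whole. A call with a gripper value outside its range is refused whole. The fingers move at their own pace and stop on an object; "newtons" is the grip in N (left out, the last holds). Time passes only in rows, so rows that repeat a pose let the fingers close. It gives the time, the measured TCP pose, the force and the opening at its end, in the units of the state.
- r.observe(): the state, without advancing time (a new reading comes with each control period).
- r.grab_frame(name): name is "scene" or "top" or "wrist"; returns a dict with "pixels" (420x560x3 uint8, red, green, blue), "z_map" (420x560 float32, m along the optical axis (not along the pixel's ray), 0 where there is no reading), "mtx" (3x3 intrinsics, pixels), "R" (3x3) and "t" (3): a world point X has camera coordinates R X + t. Camera axes: x right, y down, z forward; pixel columns grow to the right and rows downward; lengths in m; the calibration is good to about 2 mm. A picture is of the moment at which its call begins.
- r.finish_job(): hands the job in, once; it reports no verdict.
The state is a dict: "time_s": time; "joint_positions": joint angles; "dq": joint speeds; "joint_efforts": joint torques, N m; "ee_pos": TCP position; "tcp_rot": TCP orientation; "wrist_force": force on the tool from outside, world axes, zero at the start; "moment": the same for the moment, N m; "opening": opening from 0.0 (shut) to 1.0 (fully open).
Only numpy, scipy, OpenCV 4.12 (cv2) and the standard library are available. Lean on these libraries where they do the work, as an engineer would, in place of code of your own. Each camera call takes 0.05 s, during which the arm holds its last target.

TASK

Push the raised flap of the bamboo key box fully shut. Then lock the box: push the knobbed lever through its H-shaped gate, across to the right-hand side and forward (away from the robot) until it is fully home in the third slot, the far right one. Only push with the fingers: do not pinch the knob between them, and leave the keys, the glass dish and the air freshener where they are.

Things in the scene. Friction and masses are not known exactly. Their poses are not given: they have to be found in the camera images.
- box: Fixed bamboo key box, 150 mm (its x) by 300 mm (its y) by 80 mm high. Origin: centre of its underside on the console top; x points to its far side (away from the robot at yaw 0), y to its left, z up. The left half (y 12 to 146 mm) is a compartment under the flap; the right half has a closed top 80 mm high that carries the gate plate. It does not move.
- gate_mid (a point): Centre of the H gate, on the upper face of the steel gate plate: 84 mm above the console and at x 0, y -80 mm of the box; axes as the box. The plate is 82 mm (x) by 80 mm (y) and 4 mm thick, lying on the box top. Its H: two slots along x, 14 mm wide and 42 mm long, with centre lines 13 mm left and right of this point, joined by a 14 mm wide passage along y through this point. First slot far left, second near left, third far right, fourth near right.
- knob_mid (a point): Centre of the lever's dark wooden knob, a rounded 28 mm cube on an 8 mm steel stem. The lever turns in all directions about a pivot 47 mm below gate_mid, the knob centre 105 mm from the pivot, so it stands 58 mm above the plate when upright and about 48 mm when fully in a slot. From the middle of the gate the knob goes about 36 mm forward or back and 34 mm left or right at the most.
- lever (a joint): Fore-and-aft lean of the lever, rad: 0 upright (in line with the cross passage), positive leaning to the far side (+x of the box), negative to the near side; stops at -0.35 and 0.35. It stays where it is left; about 1.2 N at the knob moves it. The lever can cross between left and right only within about 0.06 of 0; the plate's tongues, which have rounded ends, guide it through or, farther off, block it. It starts anywhere from -0.34 to 0.34.
- lever_side (a joint): Sideways lean of the lever, rad: positive leaning to the right (-y of the box), negative to the left; stops at -0.33 and 0.33. The left slots lie at about -0.28, the right slots at about 0.28 (0.22 to 0.33 within the slot). It stays where it is left; about 1.2 N at the knob moves it. It starts on the left side.
- flap (a joint): Opening of the bamboo flap, rad: 0 shut, growing as its near edge rises. It starts at 0.45 to 0.9 and stays where it is left; 1 to 3 N downwards on it closes it. Shut, its upper face is flush with the box top, 80 mm above the console. The hinge line runs along y at x 72 mm, z 76 mm of the box.
- flap_mid (a point): Middle of the upper face of the flap, a board 140 mm from hinge to near edge, 134 mm wide and 8 mm thick, with a 6 mm tab at the near edge. The flap's middle lies at y 78.5 mm of the box.
- flap_edge (a point): Middle of the near (free) edge of the flap's upper face, 142 mm from the hinge.
- dish: Loose turquoise glass dish, 110 mm across, 30 mm high, left of the box; origin at the centre of its underside. Leave alone.
- freshener: Loose white plastic air freshener, 44 by 60 mm, 94 mm high with its press button, right of the box; origin at the centre of its underside. Leave alone.
- key_a: Loose steel key, 58 mm long, 4 mm thick, on the console in front of the box; origin on its underside near the middle. Leave alone.
- key_b: A second loose steel key of the same size, in front of the box; origin likewise. Leave alone.

How it is judged (in metres and radians):
On the way, in this order (a step that is already met when the one before it is completed fails the run):
1. the flap is pushed shut while the lever is still on the left side (value of joint flap below 0.05 rad and value of joint lever_side below 0 rad), for 0.1 s.
2. with the flap shut, the lever has crossed to the right side, not yet in the third slot (value of joint flap below 0.05 rad and value of joint lever_side above 0.12 rad and value of joint lever below 0.2 rad).
3. the lever is fully forward in the third slot (value of joint flap below 0.05 rad and value of joint lever above 0.28 rad and value of joint lever_side above 0.17 rad), for 0.1 s.
At the end, for the whole second after the job is handed in: The flap is shut (joint below 0.05 rad), the lever is at rest fully forward in the third, far right slot (lever above 0.28 rad, lever_side above 0.17 rad), and dish, freshener and keys lie within 15 mm of where they were (all of step 3 and velocity of joint lever between -0.05 and 0.05 rad/s and velocity of joint lever_side between -0.05 and 0.05 rad/s and velocity of joint flap between -0.05 and 0.05 rad/s and distance of each of dish, freshener, key_a, key_b from where it was at the start of the episode below 0.015 m); the robot touches nothing.
It fails at once if the knob is pinched: the fingers press on two opposite faces of it at once ((contact force between the fingers and lever_c1 above 0.5 N and contact force between the fingers and lever_c2 above 0.5 N) or (contact force between the fingers and lever_c3 above 0.5 N and contact force between the fingers and lever_c4 above 0.5 N)).
It fails at once if the dish, the freshener or a key is moved more than 15 mm or lifted (distance of any of dish, freshener, key_a, key_b from where it was at the start of the episode above 0.015 m).
It also fails if it takes over 64 s, if anything falls off the work surface, if the arm or the gripper's body presses on something with over 40 N, if the wrist force passes 120 N, or if a joint passes its speed limit or range.

## Working session

There is one attempt and no reset: what is moved stays moved. The work goes in short steps, Python scripts to look and compute and a tool call to move; the robot and the scene stay as the last step left them, time stands still between calls to the robot, and variables do not carry over. Pictures are saved under pics/ and viewed, and the job is handed in when it is done.

Besides the shell and the picture viewer there is one more tool, called after "Request:" in YAML: its name, and indented under it one key for each argument. step_arm: Moves the arm, as the interface text tells. Shifts and turns lie within -1 to 1; 1 stands for 0.1 m of shift or 45 degrees of turn. Its arguments: {"type":"object","properties":{"rows":{"type":"array"},"newtons":{"type":"number"}},"required":["rows"]}

```bash
mkdir -p pics; cat > h.py <<'E'
import numpy as np, cv2
from station import r
def grab(n,fn=None):
    f=r.grab_frame(n)
    if fn: cv2.imwrite('pics/'+fn,f['pixels'][:,:,::-1])
    np.savez('/tmp/%s.npz'%n,**f)
    return f
def load(n): return dict(np.load('/tmp/%s.npz'%n))
def pt(f,u,v,z=None):
    d=f['z_map'][int(v),int(u)] if z is None else z
    c=d*(np.linalg.inv(f['mtx'])@[u,v,1.0])
    return f['R'].T@(c-f['t'])
def cloud(f):
    H,W=f['z_map'].shape
    v,u=np.mgrid[0:H,0:W]
    p=np.stack([u,v,np.ones_like(u)],-1)@np.linalg.inv(f['mtx']).T*f['z_map'][...,None]
    return (p-f['t'])@f['R']
def proj(f,X):
    c=f['R']@np.array(X)+f['t']; p=f['mtx']@c; return p[:2]/p[2]
E
python3 - <<'E'
from h import *
print(r.observe())
for n in ['scene','top','wrist']: 
    f=grab(n,n+'0.png'); print(n, (-f['R'].T@f['t']).round(3))
E
```

```text
{'time_s': 0.0, 'joint_positions': array([-71.4453398 ,  22.87112109,   2.58048969,  88.11686742,
        -1.07328194,  69.1505386 ,  -2.90088011]), 'dq': array([-0.05691746, -0.13672926, -0.03407963, -0.00149242,  0.02842381,
        0.15714918, -0.00817364]), 'joint_efforts': array([-5.23171766e-04, -4.75127149e+01,  1.36379376e+00, -2.54232413e+01,
        1.14107126e-02,  9.32731113e-03, -1.96224647e-06]), 'ee_pos': array([0.26655695, 0.59248323, 0.4036513 ]), 'tcp_rot': array([1.79993799e+02, 1.14188810e-01, 6.57825588e+01]), 'wrist_force': array([ 0.26325865, -0.88859793, -0.5483925 ]), 'moment': array([-0.04915433,  0.04638742, -0.03054938]), 'opening': 1.0046829661923575}
scene [ 0.762 -0.39   0.833]
top [0.394 0.018 1.011]
wrist [0.204 0.622 0.372]
```

View pics/scene0.png

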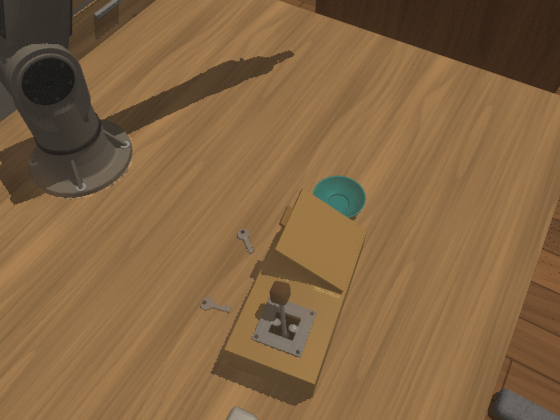

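View pics/top0.png

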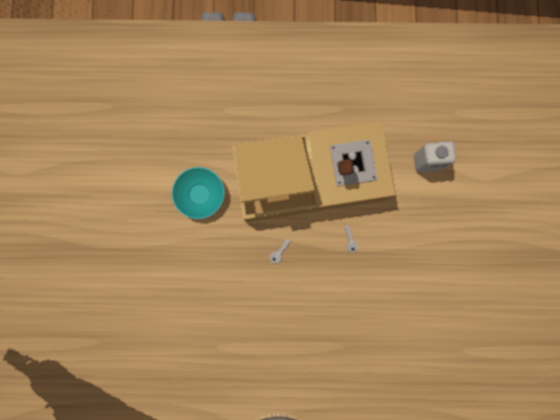

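View pics/wrist0.png

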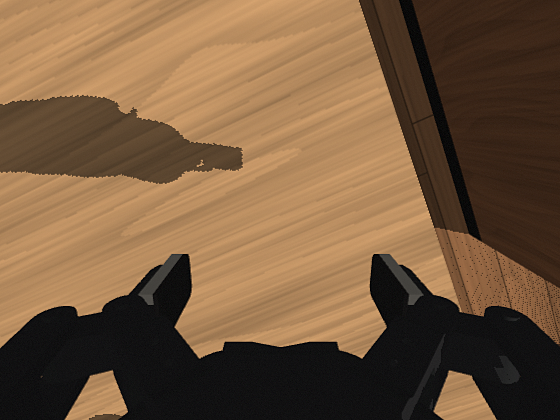

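The top view shows the box at about (235–395, 125–215), the gate plate at (353,163), the knob at (346,167), the dish at (199,194), the freshener at (436,156) and the keys at (280,252) and (351,240). Next I'll measure the poses.

```bash
python3 - <<'E'
from h import *
f=load('top'); g=load('scene')
img=f['pixels'][:,:,::-1]
cv2.imwrite('pics/topc.png',cv2.resize(np.ascontiguousarray(img[110:270,225:400]),None,fx=4,fy=3.7,interpolation=cv2.INTER_CUBIC)[:600])
img=g['pixels'][:,:,::-1]
cv2.imwrite('pics/scenec.png',cv2.resize(np.ascontiguousarray(img[250:390,210:370]),None,fx=4,fy=4,interpolation=cv2.INTER_CUBIC))
for n,f in (('top',f),('scene',g)):
    P=cloud(f)
    # box top right-half points
    m=(P[...,2]>0.074)&(P[...,2]<0.09)&(f['z_map']>0)&(P[...,0]>0.35)
    k,l,s,c=cv2.connectedComponentsWithStats(m.astype(np.uint8))
    for i in np.argsort(-s[1:,4])[:3]+1:
        q=P[l==i]; print(n,s[i],np.median(q[:,2]),cv2.minAreaRect(q[:,:2].astype(np.float32)))
    m=(P[...,2]>0.12)&(P[...,2]<0.17)&(P[...,0]>0.5)&(f['z_map']>0)&(f['z_map']<1.2)
    k,l,s,c=cv2.connectedComponentsWithStats(m.astype(np.uint8))
    for i in np.argsort(-s[1:,4])[:4]+1:
        q=P[l==i]; print(' hi',n,s[i],q.mean(0).round(4),q.min(0).round(3),q.max(0).round(3))
E
```

```text
top [ 305  121   91   86 5503] 0.08069368963733775 ((0.6092931628227234, -0.13067100942134857), (0.1514459252357483, 0.15662835538387299), 9.54949951171875)
top [423 141  33  25 513] 0.08645351727522442 ((0.6312098503112793, -0.30673250555992126), (0.044796716421842575, 0.05918987840414047), 5.327964782714844)
top [233 134  70  19 494] 0.08528572893210878 ((0.6446301937103271, 0.030394122004508972), (0.024443170055747032, 0.1363123655319214), 9.522024154663086)
 hi top [ 239  165   76   39 2002] [0.5532 0.0136 0.1355] [ 0.518 -0.056  0.12 ] [0.595 0.083 0.155]
 hi top [337 159  18  17 233] [ 0.586  -0.1124  0.149 ] [ 0.572 -0.131  0.131] [ 0.603 -0.098  0.155]
 hi top [287 165   1   1   1] [ 0.5944 -0.007   0.1204] [ 0.594 -0.007  0.12 ] [ 0.594 -0.007  0.12 ]
 hi top [297 165   1   1   1] [ 0.5947 -0.0258  0.12  ] [ 0.595 -0.026  0.12 ] [ 0.595 -0.026  0.12 ]
scene [ 224  224  143  161 8361] 0.08133986497836215 ((0.596023440361023, -0.06001919507980347), (0.15082141757011414, 0.29691365361213684), 9.826082229614258)
scene [226 407  33  13 266] 0.08763881439962867 ((0.62507563829422, -0.2839874029159546), (0.046071041375398636, 0.018243955448269844), 30.509315490722656)
scene [273 250   1   3   3] 0.07424528224670365 ((0.5198865532875061, -0.025067079812288284), (1.6182310673684697e-06, 0.004410078749060631), 31.45998764038086)
 hi scene [ 274  188   56   79 2422] [0.5554 0.0104 0.135 ] [ 0.517 -0.056  0.12 ] [0.594 0.085 0.154]
 hi scene [270 281  21  24 402] [ 0.5901 -0.1169  0.1466] [ 0.573 -0.131  0.129] [ 0.605 -0.097  0.156]
 hi scene [309 258   1   2   2] [ 0.5938 -0.0295  0.121 ] [ 0.593 -0.03   0.121] [ 0.594 -0.029  0.121]
 hi scene [322 229   1   1   1] [0.5851 0.0328 0.121 ] [0.585 0.033 0.121] [0.585 0.033 0.121]
```

View pics/topc.png

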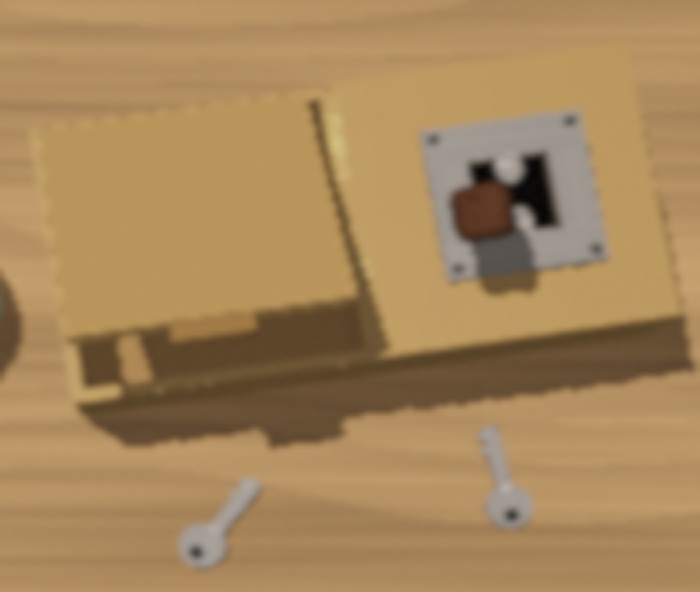

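View pics/scenec.png

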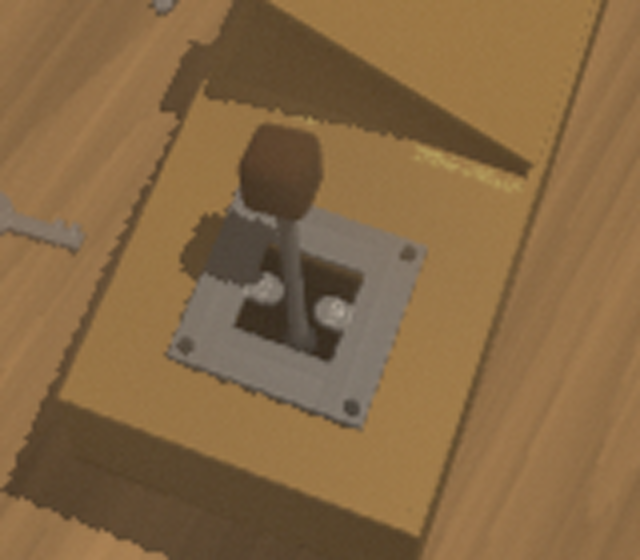

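Everything agrees: the box is centred at about (0.597, -0.060) with yaw about 9.6°, and its top measures 0.0807 m high. The gate is at about (0.610, -0.139) and the flap is about 0.55 rad open. The lever is at about -0.17 with a side lean of about -0.28. I'll approach with the fingers shut.

Request:
step_arm:
  rows:
    - [[-0.42,0.5,0],0,0]
    - [[-0.83,1,0],0,0]
    - [[-0.83,1,0],0,0]
    - [[-0.83,1,0],0,0]

```text
time_s: 0.55
ee_pos: [0.3274, 0.4709, 0.404]
tcp_rot: [179.8, 0.2, 65.3]
wrist_force: [0.2, -0.6, -0.4]
opening: 0.333
```

Request:
step_arm:
  rows:
    - [[-0.42,0.5,0],0,0]
    - [[-0.83,1,0],0,0]
    - [[-0.83,1,0],0,0]
    - [[-0.83,1,0],0,0]

```text
time_s: 0.95
ee_pos: [0.3864, 0.3488, 0.4046]
tcp_rot: [179.7, 0.3, 64.8]
wrist_force: [-0.4, -0.1, -0.1]
opening: -0.0
```

Request:
step_arm:
  rows:
    - [[-0.42,0.5,0],0,0]
    - [[-0.83,1,0],0,0]
    - [[-0.83,1,0],0,0]
    - [[-0.83,1,0],0,0]

```text
time_s: 1.35
ee_pos: [0.4435, 0.2269, 0.4057]
tcp_rot: [179.6, 0.4, 64.3]
wrist_force: [-0.1, 0.1, 0.3]
opening: 0.003
```

Request:
step_arm:
  rows:
    - [[-0.42,0.5,0],0,0]
    - [[-0.83,1,0],0,0]
    - [[-0.83,1,0],0,0]
    - [[-0.83,1,0],0,0]

```text
time_s: 1.75
ee_pos: [0.4993, 0.105, 0.4072]
tcp_rot: [179.5, 0.4, 63.9]
wrist_force: [0.3, 0.0, 0.7]
opening: 0.001
```

```bash
python3 - <<'E'
from h import *
o=r.observe(); print(o['time_s'],o['ee_pos'],o['tcp_rot'],o['wrist_force'],o['opening'],o['joint_positions'])
for n in ['scene','wrist']: grab(n,n+'1.png')
E
```

```text
1.75 [0.49927596 0.10501205 0.40716144] [179.49203915   0.42890049  63.88194506] [0.30758671 0.02012056 0.6922047 ] 0.0009666226005985703 [-36.08605966   8.68553865  21.46389968 107.19347418  -2.77872083
  64.63868086  50.22346895]
```

View pics/scene1.png

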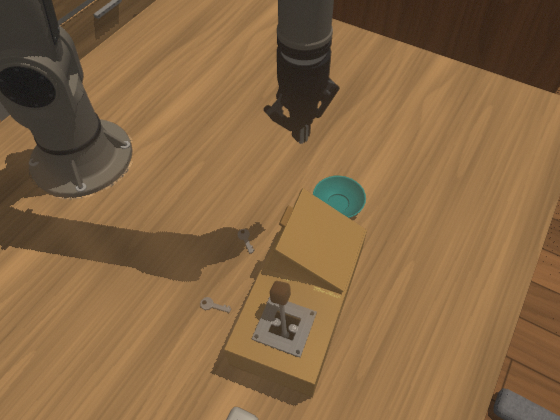

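View pics/wrist1.png

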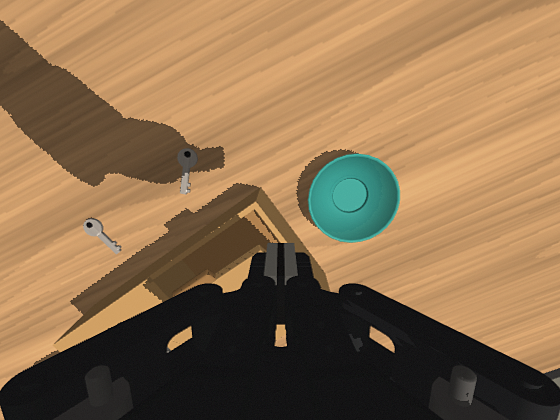

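The fingers are shut. The linkage bulges along tool x, so I'll push with the flat tool-y sides. Next I'll turn to yaw 99.6° above the flap.

Request:
step_arm:
  rows:
    - [[-0.3,0.43,0.2],-0.19,0]
    - [[-0.62,0.86,0.4],-0.38,0]
    - [[-0.62,0.86,0.5],-0.57,0]
    - [[-0.62,0.86,0.5],-0.76,0]
    - [[-0.62,0.86,0.5],-0.79,0]
    - [[-0.62,0.86,0.5],-0.79,0]

```text
time_s: 2.45
ee_pos: [0.5486, 0.0194, 0.3571]
tcp_rot: [180.0, 0.4, 100.1]
wrist_force: [-0.2, 0.4, 0.4]
opening: 0.0
```

```bash
python3 - <<'E'
from h import *
grab('scene','scene2.png')
E
```

```text
(no output)
```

View pics/scene2.png

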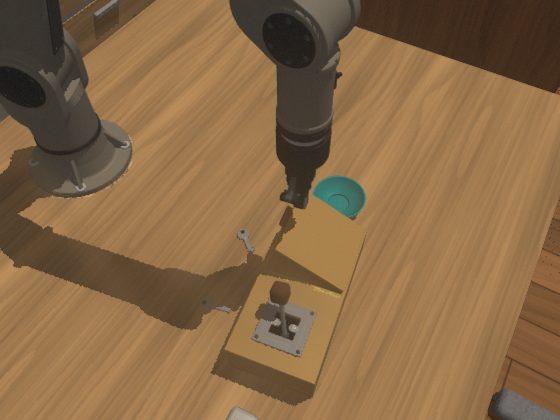

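The fingertips are over the flap near its free edge, at about (297,203). I'll press straight down.

Request:
step_arm:
  rows:
    - [[0,0,0.12],0,0]
    - [[0,0,0.24],0,0]
    - [[0,0,0.36],0,0]
    - [[0,0,0.48],0,0]
    - [[0,0,0.6],0,0]
    - [[0,0,0.7],0,0]
    - [[0,0,0.8],0,0]
    - [[0,0,0.9],0,0]
    - [[0,0,0.95],0,0]
    - [[0,0,1.0],0,0]

```text
time_s: 3.5
ee_pos: [0.5488, 0.0184, 0.2568]
tcp_rot: [179.9, 0.4, 100.0]
wrist_force: [-0.3, -1.2, 1.0]
opening: 0.006
```

Request:
step_arm:
  rows:
    - [[0,0,0.02],0,0]
    - [[0,0,0.04],0,0]
    - [[0,0,0.05],0,0]
    - [[0,0,0.06],0,0]
    - [[0,0,0.06],0,0]

```text
time_s: 4.0
ee_pos: [0.549, 0.0182, 0.2533]
tcp_rot: [180.0, 0.3, 100.0]
wrist_force: [-6.2, -0.2, 16.2]
opening: -0.001
```

```bash
python3 - <<'E'
from h import *
grab('scene','scene3.png')
print(r.observe()['wrist_force'])
E
```

```text
[-6.98944819 -0.43109431 16.35216328]
```

View pics/scene3.png

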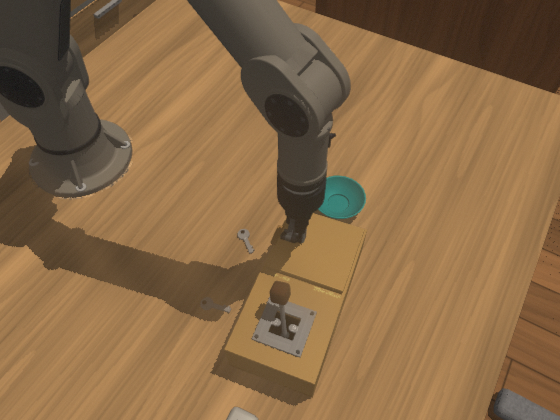

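The flap is shut: the tips stopped at z 0.080 with 16 N upward. I'll lift, then measure the flap and knob.

Request:
step_arm:
  rows:
    - [[0,0,-0.3],0,0]
    - [[0,-0.3,-0.8],0,0]
    - [[0,-0.7,-1],0,0]
    - [[0,-0.7,-1],0,0]

```text
time_s: 4.45
ee_pos: [0.4775, 0.005, 0.3567]
tcp_rot: [179.7, 0.2, 99.9]
wrist_force: [0.3, -0.2, -0.5]
opening: 0.001
```

```bash
cat >> h.py <<'E'
YAW=np.deg2rad(9.6); B=np.array([0.597,-0.060,0]); 
RB=np.array([[np.cos(YAW),-np.sin(YAW),0],[np.sin(YAW),np.cos(YAW),0],[0,0,1]])
def box(P): return (P-B)@RB
def world(p): return RB@np.array(p)+B
from scipy.optimize import least_squares
def fitknob(fs):
    # rounded-cube fit of lever angles to knob depth points
    Q=[]
    for f in fs:
        P=box(cloud(f)); m=(P[...,2]>0.118)&(P[...,2]<0.165)&(abs(P[...,0])<0.06)&(abs(P[...,1]+0.08)<0.06)&(f['z_map']>0)
        k,l,s,c=cv2.connectedComponentsWithStats(m.astype(np.uint8))
        i=1+np.argmax(s[1:,4]); q=P[l==i]; Q.append(q)
        print('pts',len(q),'box min',q.min(0).round(4),'max',q.max(0).round(4))
    Q=np.vstack(Q)
    def res(p):
        a,b=p
        z=np.array([np.tan(a),-np.tan(b),1]); z/=np.linalg.norm(z)
        x=np.array([1,0,0])-z[0]*z; x/=np.linalg.norm(x); y=np.cross(z,x)
        c=np.array([0,-0.08,0.037])+0.105*z
        L=np.abs((Q-c)@np.stack([x,y,z],1))
        rr=0.006; d=L-(0.014-rr)
        return np.linalg.norm(np.maximum(d,0),axis=1)+np.minimum(d.max(1),0)-rr
    s=least_squares(res,[0,0],loss='soft_l1',f_scale=0.002)
    a,b=s.x; z=np.array([np.tan(a),-np.tan(b),1]); z/=np.linalg.norm(z)
    c=np.array([0,-0.08,0.037])+0.105*z
    print('lever,side',s.x.round(3),'knob box',c.round(4),'world',world(c).round(4),'rms',np.sqrt((res(s.x)**2).mean()))
    return s.x,c
E
python3 - <<'E'
from h import *
fs=[load('top'),load('scene')]
for f in fs: fitknob([f])
fitknob(fs)
o=r.observe(); print(o['time_s'],o['ee_pos'],o['tcp_rot'],o['joint_positions'])
g=grab('scene','scene4.png'); t=grab('top','top4.png')
for f in (g,t):
    P=box(cloud(f)); m=(abs(P[...,1]-0.0785)<0.05)&(abs(P[...,0])<0.06)&(P[...,2]>0.05)&(P[...,2]<0.12)
    q=P[m]; print(len(q), np.polyfit(q[:,0],q[:,2],1), q[:,2].max()) if len(q) else print('none')
fitknob([g])
E
```

```text
pts 233 box min [-0.0325 -0.0675  0.1313] max [-0.0048 -0.0364  0.1553]
lever,side [-0.174 -0.273] knob box [-0.0175 -0.0521  0.1367] world [ 0.5884 -0.1143  0.1367] rms 0.0013057588484669154
pts 401 box min [-0.0319 -0.0674  0.129 ] max [-0.0027 -0.0359  0.1571]
lever,side [-0.177 -0.281] knob box [-0.0178 -0.0513  0.1364] world [ 0.588  -0.1136  0.1364] rms 0.0011825070017573234
pts 233 box min [-0.0325 -0.0675  0.1313] max [-0.0048 -0.0364  0.1553]
pts 401 box min [-0.0319 -0.0674  0.129 ] max [-0.0027 -0.0359  0.1571]
lever,side [-0.176 -0.279] knob box [-0.0177 -0.0515  0.1365] world [ 0.5881 -0.1137  0.1365] rms 0.0012400337597367615
4.45 [0.47745499 0.00495808 0.35670586] [179.67986285   0.23239641  99.8836907 ] [-24.52315598   8.00224609  20.55092964 114.80122536  -3.08891468
  57.39553829  97.37795027]
3258 [-0.00139394  0.08070687] 0.08494344624597001
338 [-0.02078206  0.0810477 ] 0.08553422075161796
pts 403 box min [-0.0321 -0.0673  0.1188] max [-0.0027 -0.0355  0.1559]
lever,side [-0.177 -0.281] knob box [-0.0178 -0.0514  0.1364] world [ 0.588  -0.1136  0.1364] rms 0.0011747172151112338
```

View pics/scene4.png

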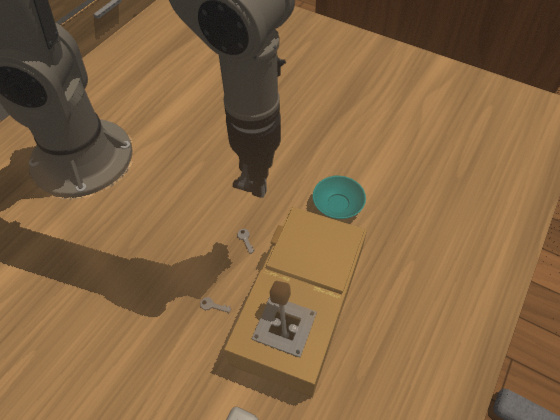

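View pics/top4.png

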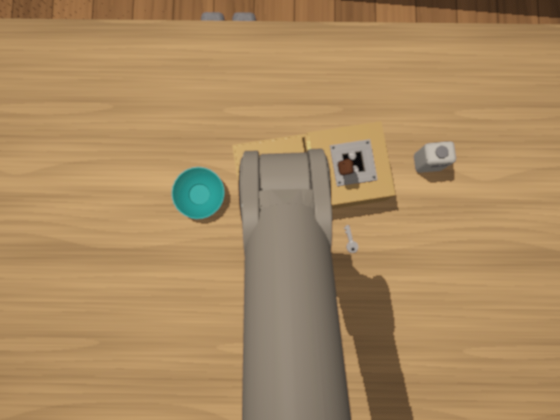

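The flap slope is 0.001 rad, so it's shut. The lever is at -0.177 with side -0.28. I'll go to the near side of the knob; tool x is now box +y and tool y is box +x.

Request:
step_arm:
  rows:
    - [[-0.4,0,0],0,0]
    - [[-0.8,0,0],0,0]
    - [[-1,0,0],0,0]
    - [[-1,0,0],0,0]

```text
time_s: 4.95
ee_pos: [0.4976, -0.0952, 0.3538]
tcp_rot: [179.8, 0.4, 99.6]
wrist_force: [-0.5, 0.6, -0.1]
opening: 0.002
```

Request:
step_arm:
  rows:
    - [[-0.35,0.2,0.2],0,0]
    - [[-0.35,0.4,0.5],0,0]
    - [[-0.35,0.46,0.65],0,0]
    - [[-0.35,0.46,0.65],0,0]

```text
time_s: 5.35
ee_pos: [0.5489, -0.1202, 0.2858]
tcp_rot: [-179.8, 0.3, 99.8]
wrist_force: [-0.9, -0.5, 0.3]
opening: -0.004
```

```bash
python3 - <<'E'
from h import *
o=r.observe(); print(o['time_s'],o['ee_pos'],box(o['ee_pos']),o['tcp_rot'],o['wrist_force'])
g=grab('scene'); i=g['pixels'][:,:,::-1]
cv2.imwrite('pics/s5.png',cv2.resize(np.ascontiguousarray(i[200:400,180:380]),None,fx=3,fy=3,interpolation=cv2.INTER_CUBIC))
fitknob([g])
E
```

```text
5.35 [ 0.54893697 -0.12019822  0.28577817] [-0.05742914 -0.0513398   0.28577817] [-179.79920457    0.27861586   99.81553441] [-0.9131223  -0.46390014  0.25460211]
pts 406 box min [-0.0322 -0.0675  0.1196] max [-0.0029 -0.036   0.1565]
lever,side [-0.177 -0.28 ] knob box [-0.0178 -0.0514  0.1365] world [ 0.5881 -0.1137  0.1365] rms 0.0011993057852290497
```

View pics/s5.png

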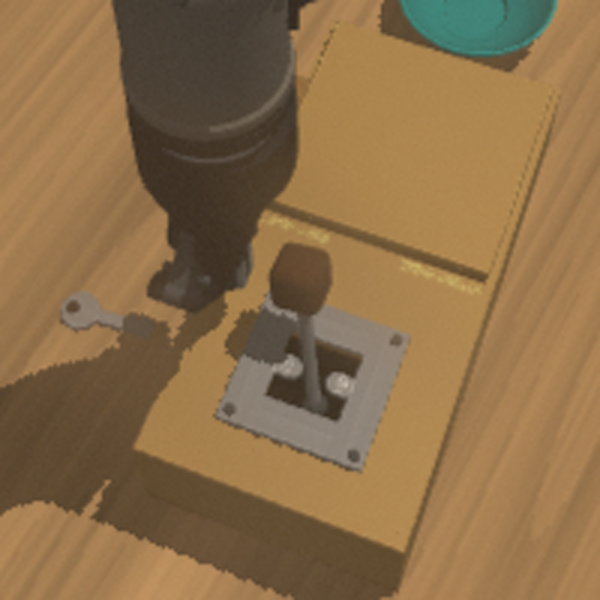

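The finger is 14 mm short of the knob's near side. I'll push forward to near zero lean, stopping a little short to check.

Request:
step_arm:
  rows:
    - [[0,0.08,0],0,0]
    - [[0,0.14,0],0,0]
    - [[0,0.18,0],0,0]
    - [[0,0.22,0],0,0]
    - [[0,0.25,0],0,0]
    - [[0,0.28,0],0,0]
    - [[0,0.28,0],0,0]

```text
time_s: 6.1
ee_pos: [0.5768, -0.1161, 0.2876]
tcp_rot: [-180.0, 0.3, 99.8]
wrist_force: [-1.0, -0.3, 0.1]
opening: 0.005
```

```bash
cat > look.py <<'E'
from h import *
import sys
o=r.observe(); print(o['time_s'],'box tcp',box(o['ee_pos']).round(4),o['tcp_rot'].round(1),o['wrist_force'].round(1))
g=grab('scene'); i=g['pixels'][:,:,::-1]
cv2.imwrite('pics/%s.png'%sys.argv[1],cv2.resize(np.ascontiguousarray(i[200:400,180:380]),None,fx=3,fy=3,interpolation=cv2.INTER_CUBIC))
fitknob([g])
E
python3 look.py s6
```

```text
6.1 box tcp [-0.0293 -0.052   0.2876] [-180.     0.3   99.8] [-1.  -0.3  0.1]
pts 449 box min [-0.024  -0.0812  0.1192] max [ 0.0098 -0.0357  0.1648]
lever,side [-0.055 -0.279] knob box [-0.0055 -0.0512  0.1378] world [ 0.6001 -0.1114  0.1378] rms 0.0031738315714099252
```

View pics/s6.png

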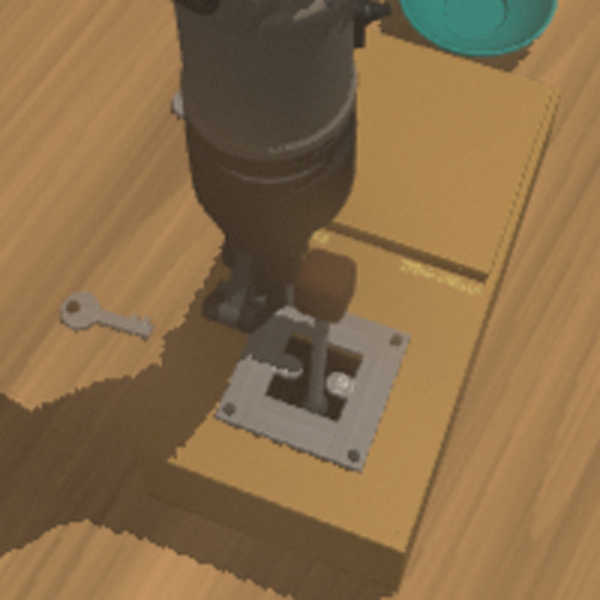

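The knob is now at about -0.05 (fit slightly contaminated by the finger). I'll push about 5 mm more, back off and measure cleanly.

Request:
step_arm:
  rows:
    - [[0,0.02,0],0,0]
    - [[0,0.04,0],0,0]
    - [[0,0.05,0],0,0]
    - [[0,0.05,0],0,0]
    - [[0,-0.1,0],0,0]
    - [[0,-0.4,0],0,0]
    - [[0,-0.4,0],0,0]

```text
time_s: 6.85
ee_pos: [0.5341, -0.1242, 0.287]
tcp_rot: [-179.8, 0.3, 99.6]
wrist_force: [0.2, -0.6, -0.4]
opening: -0.002
```

```bash
python3 look.py s7
```

```text
6.85 box tcp [-0.0728 -0.0528  0.287 ] [-179.8    0.3   99.6] [ 0.2 -0.6 -0.4]
pts 403 box min [-0.0143 -0.0667  0.1288] max [ 0.0138 -0.0359  0.1564]
lever,side [-0.005 -0.28 ] knob box [-0.0005 -0.051   0.1379] world [ 0.605  -0.1104  0.1379] rms 0.0011911787017906779
```

View pics/s7.png

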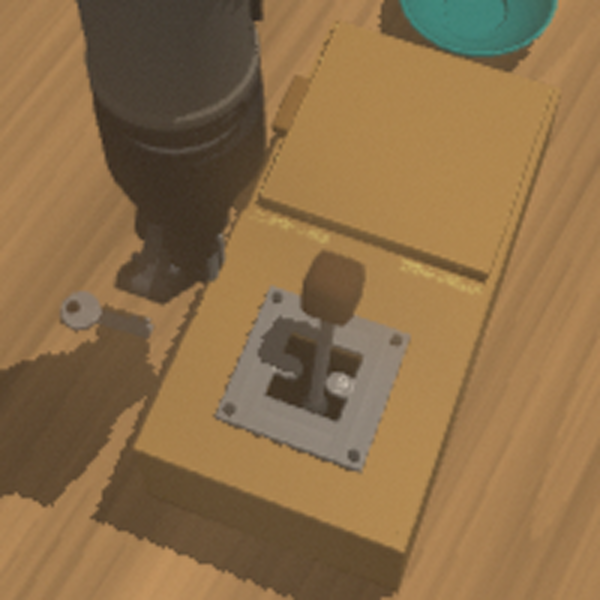

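The lever is at -0.005, lined up with the passage. I'll lift, turn to yaw 9.6° and go to the left of the knob.

Request:
step_arm:
  rows:
    - [[0,0,-0.4],0.19,0]
    - [[0,0,-0.75],0.38,0]
    - [[0,0,-0.75],0.57,0]
    - [[0,0,-0.75],0.76,0]
    - [[0,0,-0.75],0.95,0]
    - [[0,0,-0.75],1,0]
    - [[0,0,-0.75],1,0]

```text
time_s: 7.6
ee_pos: [0.537, -0.1225, 0.3627]
tcp_rot: [179.7, 0.2, 54.7]
wrist_force: [-0.0, -0.4, 0.1]
opening: 0.0
```

Request:
step_arm:
  rows:
    - [[0.2,0.05,0],0.19,0]
    - [[0.4,0.1,0],0.38,0]
    - [[0.6,0.15,0],0.57,0]
    - [[0.82,0.21,0],0.76,0]
    - [[0.82,0.21,0],0.95,0]
    - [[0.82,0.21,0],1,0]
    - [[0.82,0.21,0],1,0]

```text
time_s: 8.3
ee_pos: [0.6022, -0.067, 0.3623]
tcp_rot: [179.6, -0.1, 9.9]
wrist_force: [0.6, -0.2, 0.5]
opening: 0.0
```

```bash
python3 look.py s8
```

```text
8.3 box tcp [ 0.004  -0.0078  0.3623] [ 1.796e+02 -1.000e-01  9.900e+00] [ 0.6 -0.2  0.5]
pts 400 box min [-0.0145 -0.0669  0.1294] max [ 0.0137 -0.0348  0.1578]
lever,side [-0.005 -0.28 ] knob box [-0.0005 -0.0509  0.1379] world [ 0.605  -0.1103  0.1379] rms 0.0012314865964416178
```

View pics/s8.png

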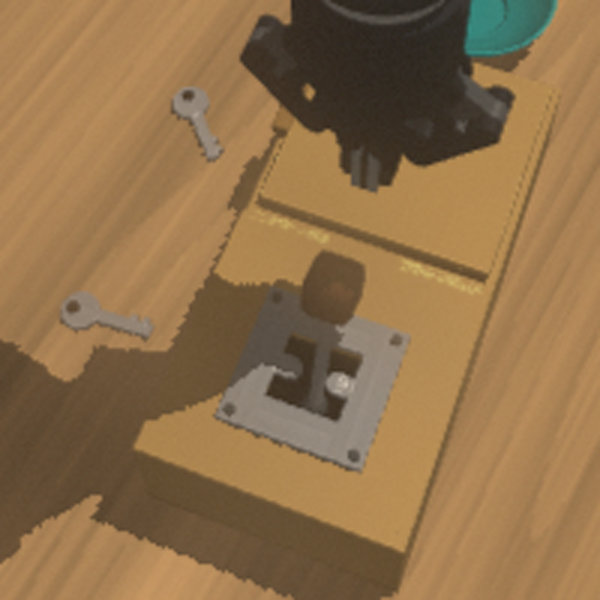

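The knob hasn't moved, and the fingers are to its left. I'll go down, then push to the right (tool y is now box -y).

Request:
step_arm:
  rows:
    - [[-0.04,0,0.3],0,0]
    - [[-0.04,0,0.6],0,0]
    - [[-0.04,0,0.74],0,0]
    - [[-0.04,0,0.74],0,0]

```text
time_s: 8.75
ee_pos: [0.5975, -0.0682, 0.2865]
tcp_rot: [179.7, 0.2, 9.9]
wrist_force: [-0.2, 0.2, 0.3]
opening: -0.001
```

Request:
step_arm:
  rows:
    - [[0,0.1,0],0,0]
    - [[0,0.18,0],0,0]
    - [[0,0.24,0],0,0]
    - [[0,0.3,0],0,0]
    - [[0,0.35,0],0,0]
    - [[0,0.4,0],0,0]
    - [[0,0.4,0],0,0]

```text
time_s: 9.45
ee_pos: [0.6058, -0.1091, 0.2898]
tcp_rot: [179.6, -0.1, 9.9]
wrist_force: [0.2, 0.8, 10.1]
opening: -0.0
```

```bash
python3 look.py s9
```

```text
9.45 box tcp [ 0.0005 -0.0499  0.2898] [ 1.796e+02 -1.000e-01  9.900e+00] [ 0.2  0.8 10.1]
pts 498 box min [-0.0135 -0.0907  0.127 ] max [ 0.0182 -0.0448  0.1649]
lever,side [ 0.007 -0.054] knob box [ 0.0008 -0.0743  0.1418] world [ 0.6101 -0.1332  0.1418] rms 0.0036276064466318303
```

View pics/s9.png

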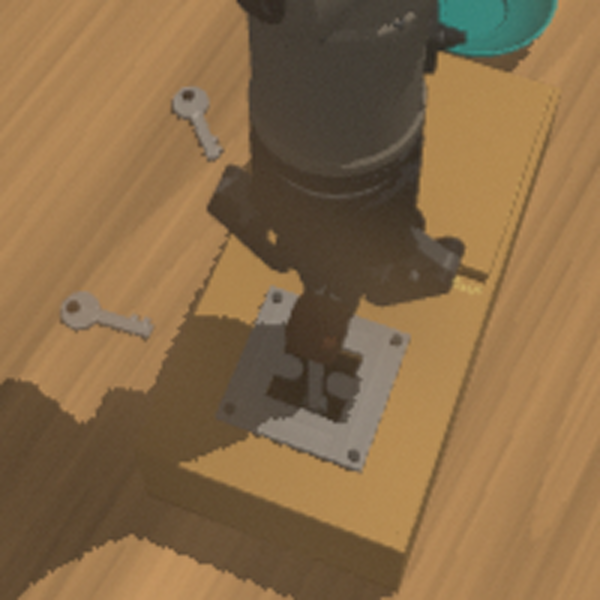

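The lever is mid-passage at about -0.05. However, 10 N upward on the tool suggests the knob's top edge is touching a ledge on the finger. I'll raise 7 mm and carry on.

Request:
step_arm:
  rows:
    - [[0,-0.01,-0.07],0,0]
    - [[0,-0.01,-0.07],0,0]
    - [[0,-0.01,-0.07],0,0]

```text
time_s: 9.8
ee_pos: [0.6056, -0.1083, 0.2969]
tcp_rot: [179.6, -0.2, 9.9]
wrist_force: [0.4, 0.3, -0.4]
opening: 0.004
```

Request:
step_arm:
  rows:
    - [[0,0.08,0],0,0]
    - [[0,0.13,0],0,0]
    - [[0,0.17,0],0,0]
    - [[0,0.21,0],0,0]
    - [[0,0.25,0],0,0]
    - [[0,0.28,0],0,0]
    - [[0,0.28,0],0,0]

```text
time_s: 10.5
ee_pos: [0.6102, -0.1366, 0.2969]
tcp_rot: [179.5, -0.1, 9.8]
wrist_force: [-0.5, 0.3, -0.5]
opening: -0.0
```

```bash
python3 look.py s10
```

```text
10.5 box tcp [ 2.000e-04 -7.770e-02  2.969e-01] [ 1.795e+02 -1.000e-01  9.800e+00] [-0.5  0.3 -0.5]
pts 506 box min [-0.0134 -0.1223  0.1285] max [ 0.0148 -0.0755  0.1648]
lever,side [0.007 0.212] knob box [ 0.0007 -0.1021  0.1396] world [ 0.6147 -0.1606  0.1396] rms 0.0032986763401687625
```

View pics/s10.png

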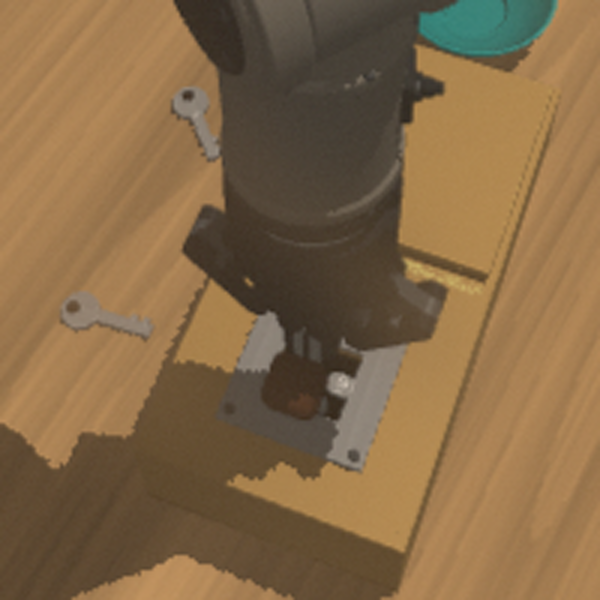

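It has crossed to the right, with side at about 0.22. I'll go about 6 mm more, then back off and measure.

Request:
step_arm:
  rows:
    - [[0,0.02,0.03],0,0]
    - [[0,0.05,0.03],0,0]
    - [[0,0.06,0.03],0,0]
    - [[0,0.06,0.03],0,0]
    - [[0,-0.2,0],0,0]
    - [[0,-0.4,-0.3],0,0]
    - [[0,-0.4,-0.65],0,0]
    - [[0,-0.4,-0.65],0,0]

```text
time_s: 11.35
ee_pos: [0.6048, -0.0976, 0.3669]
tcp_rot: [179.3, -0.7, 9.9]
wrist_force: [0.8, -1.1, 0.9]
opening: 0.002
```

```bash
python3 look.py s11
```

```text
11.35 box tcp [ 0.0014 -0.0383  0.3669] [179.3  -0.7   9.9] [ 0.8 -1.1  0.9]
pts 369 box min [-0.0135 -0.128   0.1285] max [ 0.0148 -0.1008  0.1551]
lever,side [0.005 0.305] knob box [ 0.0005 -0.1116  0.1371] world [ 0.6161 -0.1699  0.1371] rms 0.0010671581388570104
```

View pics/s11.png

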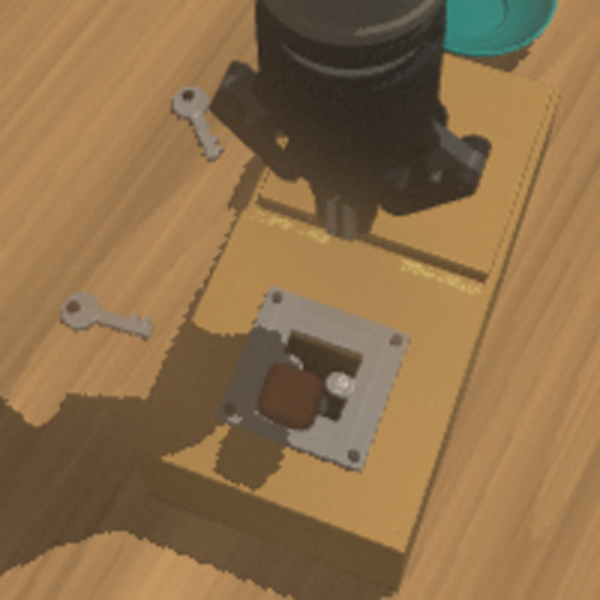

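The lever is at 0.005 with side 0.305, inside the right-hand slot line. I'll turn back to yaw 99.6° and move to the near side of the knob.

Request:
step_arm:
  rows:
    - [[-0.3,0.2,0],-0.19,0]
    - [[-0.56,0.4,0],-0.38,0]
    - [[-0.56,0.6,0],-0.57,0]
    - [[-0.56,0.72,0],-0.76,0]
    - [[-0.56,0.72,0],-0.95,0]
    - [[-0.56,0.72,0],-1,0]
    - [[-0.56,0.72,0],-1,0]

```text
time_s: 12.1
ee_pos: [0.5604, -0.1791, 0.364]
tcp_rot: [179.3, 0.2, 54.7]
wrist_force: [-0.2, -0.3, 0.5]
opening: -0.002
```

Request:
step_arm:
  rows:
    - [[0,0,0],-0.19,0]
    - [[0,0,0],-0.38,0]
    - [[0,0,0],-0.57,0]
    - [[0,0,0],-0.76,0]
    - [[0,0,0],-0.95,0]
    - [[0,0,0],-1,0]
    - [[0,0,0],-1,0]

```text
time_s: 12.8
ee_pos: [0.56, -0.1795, 0.3634]
tcp_rot: [179.7, 0.7, 99.6]
wrist_force: [0.5, 0.4, -1.3]
opening: 0.003
```

```bash
python3 look.py s12
```

```text
12.8 box tcp [-0.0564 -0.1117  0.3634] [179.7   0.7  99.6] [ 0.5  0.4 -1.3]
pts 370 box min [-0.0135 -0.1277  0.1298] max [ 0.015  -0.1006  0.1554]
lever,side [0.005 0.304] knob box [ 0.0005 -0.1114  0.1372] world [ 0.616  -0.1698  0.1372] rms 0.001097439502723127
```

View pics/s12.png

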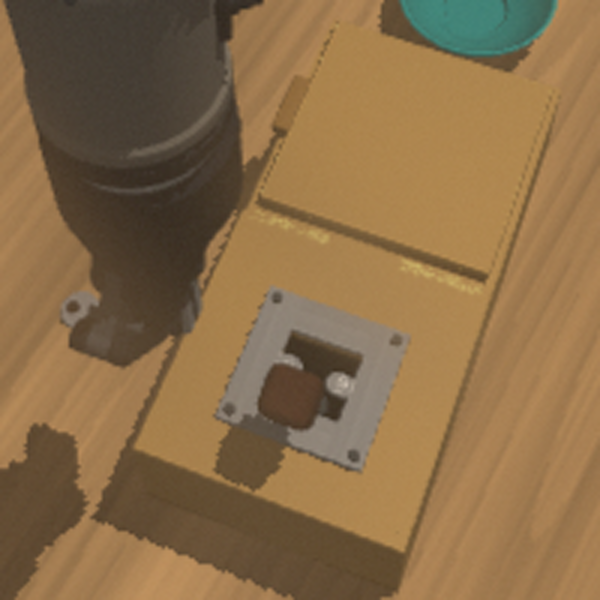

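Request:
step_arm:
  rows:
    - [[0,0,0.3],0,0]
    - [[0,0,0.6],0,0]
    - [[0,0,0.73],0,0]
    - [[0,0,0.73],0,0]

```text
time_s: 13.25
ee_pos: [0.5598, -0.1799, 0.2883]
tcp_rot: [179.9, 0.6, 99.6]
wrist_force: [-0.4, 0.1, 0.9]
opening: 0.003
```

Request:
step_arm:
  rows:
    - [[0,0.15,0],0,0]
    - [[0,0.25,0],0,0]
    - [[0,0.32,0],0,0]
    - [[0,0.38,0],0,0]
    - [[0,0.43,0],0,0]
    - [[0,0.48,0],0,0]
    - [[0,0.53,0],0,0]
    - [[0,0.57,0],0,0]
    - [[0,0.57,0],0,0]

```text
time_s: 14.15
ee_pos: [0.6165, -0.1703, 0.2881]
tcp_rot: [179.9, 0.6, 99.6]
wrist_force: [-0.2, -0.6, 0.0]
opening: -0.0
```

```bash
python3 look.py s13
```

```text
14.15 box tcp [ 0.0008 -0.112   0.2881] [179.9   0.6  99.6] [-0.2 -0.6  0. ]
pts 420 box min [ 0.0067 -0.13    0.1184] max [ 0.0437 -0.0987  0.1645]
lever,side [0.275 0.305] knob box [ 0.0273 -0.1105  0.1337] world [ 0.6423 -0.1644  0.1337] rms 0.0035073217653366403
```

View pics/s13.png

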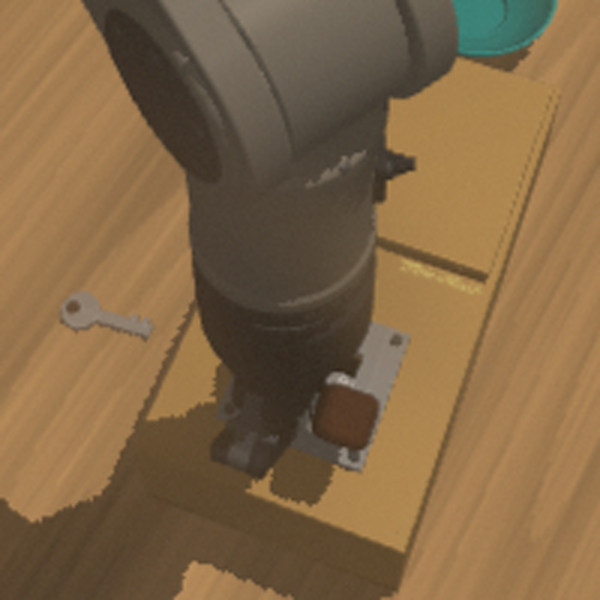

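The lever is at about 0.27. I'll push the rest of the way to the stop in small steps, watching the force.

Request:
step_arm:
  rows:
    - [[0,0.02,0],0,0]
    - [[0,0.04,0],0,0]
    - [[0,0.06,0],0,0]
    - [[0,0.06,0],0,0]

```text
time_s: 14.6
ee_pos: [0.6224, -0.1691, 0.288]
tcp_rot: [179.9, 0.6, 99.6]
wrist_force: [-1.7, -0.1, -0.9]
opening: -0.002
```

Request:
step_arm:
  rows:
    - [[0,0.02,0],0,0]
    - [[0,0.03,0],0,0]
    - [[0,0.03,0],0,0]

```text
time_s: 14.9
ee_pos: [0.6246, -0.1688, 0.2877]
tcp_rot: [-179.9, 0.5, 99.6]
wrist_force: [-4.7, -0.1, 0.0]
opening: 0.004
```

The force is rising to 4.7 N, which suggests the stop. I'll back off, lift clear and check.

Request:
step_arm:
  rows:
    - [[0,-0.2,0],0,0]
    - [[0,-0.6,0],0,0]
    - [[0,-0.8,-0.4],0,0]
    - [[0,-0.8,-1],0,0]
    - [[0,-0.8,-1],0,0]
    - [[0,-0.8,-1],0,0]

```text
time_s: 15.5
ee_pos: [0.5472, -0.1814, 0.3912]
tcp_rot: [179.6, 0.7, 99.6]
wrist_force: [1.4, 0.6, -0.2]
opening: 0.001
```

```bash
python3 look.py s14; python3 - <<'E'
from h import *
g=load('scene')
P=box(cloud(g)); m=(abs(P[...,1]-0.0785)<0.05)&(abs(P[...,0])<0.06)&(P[...,2]>0.05)&(P[...,2]<0.12)
q=P[m]; print(len(q), np.polyfit(q[:,0],q[:,2],1))
grab('top','top14.png')
a=cv2.imread('pics/scene0.png'); b=g['pixels'][:,:,::-1]; cv2.imwrite('pics/scene14.png',b)
E
```

```text
15.5 box tcp [-0.0694 -0.1114  0.3912] [179.6   0.7  99.6] [ 1.4  0.6 -0.2]
pts 393 box min [ 0.0197 -0.1263  0.1259] max [ 0.0514 -0.0967  0.1498]
lever,side [0.363 0.304] knob box [ 0.0358 -0.1096  0.1312] world [ 0.6506 -0.1621  0.1312] rms 0.0010986672505355279
3266 [0.0001335  0.08071673]
```

View pics/scene14.png

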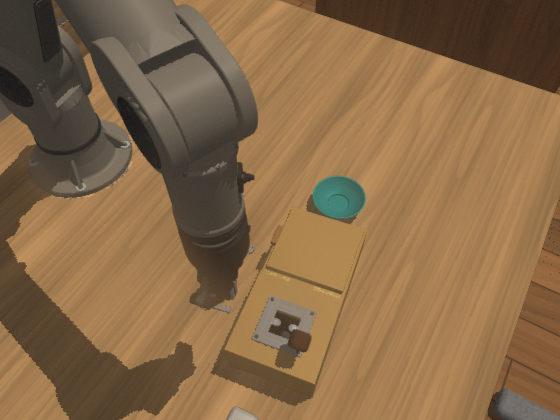

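View pics/top14.png

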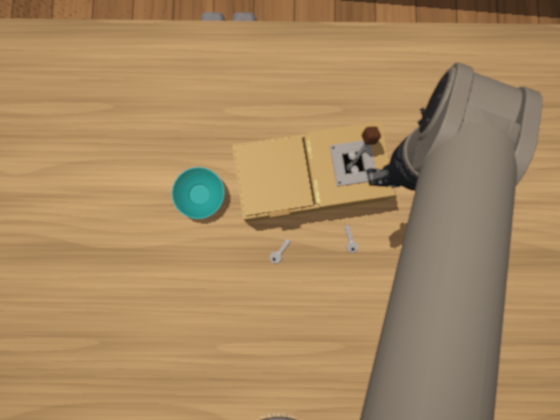

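The lever is at its forward stop: the fit gives 0.36 with side 0.30, against a stop at 0.35. The flap slope is 0.000 and the arm is clear. Dish and keys sit at their first pixel positions, (199,194), (280,252) and (351,240). The freshener's visible corner at (240,413) in the scene view is unchanged. Handing in.

Request:
step_arm:
  rows:
    - [[0,0,0],0,0]
    - [[0,0,0],0,0]
    - [[0,0,0],0,0]

```text
time_s: 15.9
ee_pos: [0.546, -0.1805, 0.386]
tcp_rot: [-179.8, 0.5, 99.6]
wrist_force: [-0.4, -0.1, -0.8]
opening: 0.004
```

```bash
python3 -c "
from station import r
print(r.finish_job())"
```

```text
the job is handed in; nothing more can be done
None
```

The box is shut and locked, and I handed the job in at about 16 s; no verdict was reported. I worked with the fingers shut the whole time. I pressed the flap down, pushed the lever forward to the passage, across to the right, then forward into the third slot until the force rose to 4.7 N at the stop.

**Last checks:**
- **Flap:** its slope measured about 0.000 rad, so it is shut.
- **Lever:** the fit gave 0.36 fore-and-aft and 0.30 sideways. The 0.36 is slightly past the 0.35 stop, which I put down to measuring error.
- **Dish and keys:** by eye they were at their starting positions in the top view.
- **Freshener:** the arm hid it in the last top view. I could only see its corner in the scene view, where it was unchanged.
- **Arm:** it was lifted clear and touching nothing.

**Contact on the way:** during the push across, the knob briefly pressed about 10 N upward on the fingers. I raised them 7 mm and the contact cleared.

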